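# Load the power adapter into the test nest

### The job

Load the black power adapter brick into the aluminium test nest: lengthwise, lying flat, slide it in through the flared mouth, under the bridge with its sprung hold-down roller, until it is fully home and holds the contact plate hidden inside pressed in. Push past the roller's resistance but stop as soon as the brick comes up solid, do not ram the nest, then let go; leave the carton and the bottle standing where they are.

Things in the scene. Friction and masses are not known exactly. Their poses are not given: they have to be found in the camera images.
- adapter: The black power adapter brick, a plain box 60 (its x) x 145 (its y, long axis) x 34 mm (z), 0.3 to 0.5 kg. Origin: centre of its underside. It lies flat on the bench. Either end may go first.
- nest: Aluminium test nest, fixed to the bench; place and heading differ. Origin: on the bench, middle of its mouth; +x is the way in, z up. No floor: the brick slides on the bench. Rails 64 mm apart inside run from x = 0 to 118 mm; with its screw feet (6 mm high) it is 122 mm wide. Flared lead-in cheeks, 30 mm high, reach out to x = -23 mm, opening to about 82 mm. Over 60 N on it is ramming.
- bridge (a point): Middle of the bridge's front top edge, 45 mm above the nest's origin. The bridge (roof) covers the rails for the whole length: underside 37 mm, top 45 mm above the bench, with a spring cap up to 69 mm high at nest x = 15 to 45 mm. Inside, hidden from above, is a solid stop set by hand: its depth differs from start to start and shows only by touch.
- roller_low (a point): Lowest point of the sprung, free-turning hold-down roller (radius 12 mm, axis across the way in) under the bridge at nest x = 30 mm, 31.5 mm above the bench, 2.5 mm below the brick's top. Pushing the brick's leading end under it takes 7 to 11 N; the brick then slides on at 5 to 8 N, held down by the roller.
- contact_plate (a joint): Sprung plate on the hidden stop's face, pressed inwards by the brick's end: 0 = out, 0.006 m = fully pressed, brick home. There the brick's leading end is somewhere between nest x = 61 and 86 mm (59 to 84 mm of it stay outside) and it comes up solid. The spring is light (1.3 N pressed), so the brick stays home by friction.
- carton: Small flat grey-blue cardboard box, 61 x 85 x 19 mm, bystander. Origin: centre of its underside. May lie where the adapter lay in another start.
- bottle: White round plastic bottle with a blue cap, 54 mm diameter, 134 mm tall, standing; bystander. Origin: centre of its underside.

How it is judged:
By the outcome, as a careful person would: the job done as asked, in the order asked, and still so for the second after the job is handed in, with the robot touching nothing.
It also fails if it takes over 48 s, if anything falls off the work surface, if the arm or the gripper's body presses on something with over 40 N, if the wrist force passes 120 N, or if a joint passes its speed limit or range.

### The arm

A 6-joint arm with a two-finger parallel gripper is mounted at the origin on a cart in front of the work surface, level with it; the furniture and walls round the work are solid. World frame = base frame: x ahead of the robot, y to its left, z up, the work surface at z = 0. Lengths are in m, angles in rad, forces in N, time in s.
With the tool pointing down it reaches from about 0.3 to 0.875 m from the base axis. Payload 4.2 kg.
Tool frame: the origin (TCP) lies midway between the tips of the shut fingers; the grasp point (between the pads) lies 19 mm behind it (robot.hold_point_z is the distance from the TCP to the grasp point, in m); z points along the fingers, y is the line along which they close (so a half turn about z gives the same grasp; the last joint's range is limited). The gripper opens to 85 mm and grips with 20 to 120 N. Pads are 22 mm wide; open, the fingers measure 114 mm over their backs; the gripper's body (76 mm by 85 mm) begins 54 mm behind the grasp point. The pads swing forward as they close: fully open they stand 13 mm farther back than shut.
Start: joints at [-1.304, 0.32, 1.565, -0, 1.257, -0.02], TCP at [0.163, -0.552, 0.231] pointing down, gripper open.
Joint ranges: [-3.11, 3.11], [-0.84, 2.01], [0.21, 2.61], [-1.34, 4.49], [0.05, 2.63], [-2.56, 2.56]. Speed limits (rad/s): [2.57, 2.57, 3.14, 3.14, 3.14, 3.14].

### API

Orientations are given as a unit quaternion [w, x, y, z].
In Python, from workcell import robot gives the robot as it stands. The module is installed in compiled form; this text tells all that it offers.
- The arm moves only by the shell command python3 -m jog 'ROWS' [OPENING] [FORCE]. ROWS is JSON, a list of rows, each a list of 6 numbers: the shift along the tool's x, y, z normalised to -1 to 1, where 1 is 0.5 m, then the turn, a rotation vector about the tool's x, y, z normalised to -1 to 1, where 1 is 30 degrees. A call has 1 to 10 rows; each row is the pose to reach, as a shift and turn from the pose commanded when the call began, along the tool's axes at that moment; what a row does not reach only later rows make up. A row lasts 1/10 s, in which the tool goes at most 50 mm and 8.59 degrees, less where a joint would pass 70% of its speed; a pose out of reach is approached as far as the arm can. A call with a number of a shift or a turn outside -1 to 1 is refused whole. A call with a gripper value outside its range is refused whole. OPENING is the opening, from 0 (shut) to 1 (fully open), set as the call begins (- or left out, the last holds). The fingers move at their own pace and stop on an object; FORCE is the grip in N (left out, the last holds). Time passes only in rows, so rows that repeat a pose let the fingers close. It gives the time, the measured TCP pose, the force, the opening and the grip force at its end, in the units of the state.
- robot.get_obs(): the state, without advancing time (a new reading comes with each control period).
- robot.snapshot(name): name is "scene" or "top"; returns the picture (400x640x3 uint8, red, green, blue); there is no depth.
- robot.camera_params(name): a dict with "mtx" (3x3 intrinsics, pixels), "world_from_camera" (4x4, takes a point from camera to world coordinates). Camera axes: x right, y down, z forward; pixel columns grow to the right and rows downward; lengths in m; the calibration is good to about 2 mm. A picture is of the moment at which its call begins. camera_params takes no time and is no camera call.
- robot.finish_job(): hands the job in; it is judged then, once.
The state is a dict: "time": time; "q": joint angles; "qvel": joint speeds; "joint_torque": joint torques, N m; "tcp_pos": TCP position; "orientation": TCP orientation; "wrist_force": force on the tool from outside, world axes, zero at the start; "wrist_torque": the same for the moment, N m; "finger_gap": opening from 0.0 (shut) to 1.0 (fully open); "grasp_force": force on a finger pad.
Only numpy, scipy, OpenCV 4.12 (cv2) and the standard library are available. Lean on these libraries where they do the work, as an engineer would, in place of code of your own. Each camera call takes 0.05 s, during which the arm holds its last target. There are 200 camera calls.

## Working session

There is one attempt and no reset: what is moved stays moved. The work goes in short steps, Python scripts to look and compute and a shell command to move; the robot and the scene stay as the last step left them, time stands still between calls to the robot, and variables do not carry over. Pictures are saved under pics/ and viewed, at most 10 in all, crops included, and the job is handed in when it is done.

```bash
mkdir -p pics
cat > h.py <<'E'
import numpy as np,cv2
from workcell import robot
def pix2w(cam,u,v,z):
    p=robot.camera_params(cam);T=np.array(p["world_from_camera"]);d=T[:3,:3]@np.linalg.solve(np.array(p["mtx"]),[u,v,1.]);o=T[:3,3]
    return o+d*(z-o[2])/d[2]
def w2pix(cam,P):
    p=robot.camera_params(cam);T=np.linalg.inv(np.array(p["world_from_camera"]));c=T[:3,:3]@np.array(P,float)+T[:3,3];q=np.array(p["mtx"])@c
    return q[:2]/q[2]
def save(cam,n):
    im=robot.snapshot(cam)[:,:,::-1].copy();cv2.imwrite(f"pics/{n}.png",im);return im
E
python3 - <<'E'
from h import *
save("top","t0");save("scene","s0")
for c in("top","scene"):
    p=robot.camera_params(c);print(np.round(p["mtx"],1).tolist(),np.round(p["world_from_camera"],3).tolist())
o=robot.get_obs();print(o["tcp_pos"],o["orientation"],o["time"],o["finger_gap"])
E
```

```text
[[401.0, 0.0, 318.5], [0.0, 401.0, 206.9], [0.0, 0.0, 1.0]] [[-0.01, -0.996, 0.086, 0.442], [-1.0, 0.01, 0.002, -0.088], [-0.002, -0.086, -0.996, 1.103], [0.0, 0.0, 0.0, 1.0]]
[[409.8, 0.0, 324.0], [0.0, 409.8, 201.3], [0.0, 0.0, 1.0]] [[-0.818, -0.363, 0.447, 0.052], [-0.576, 0.531, -0.622, 0.599], [-0.012, -0.766, -0.643, 0.774], [0.0, 0.0, 0.0, 1.0]]
[ 0.16253777 -0.55109209  0.23056613] [-7.89964362e-04  9.89734798e-01  1.42913933e-01 -1.18516807e-04] 0.1 1.0021918095293094
```

View pics/t0.png

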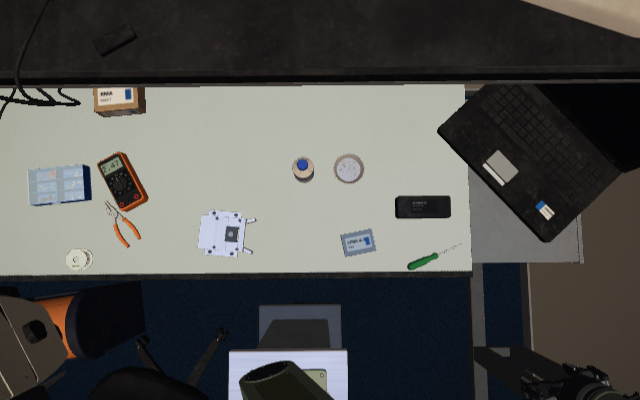

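View pics/s0.png

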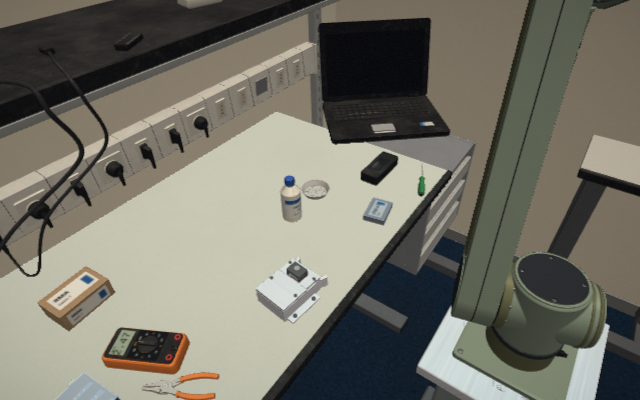

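The top picture shows the nest at about (225,233) with its mouth facing right (−y). The adapter is at (423,207), the carton at (358,243) and the bottle at (303,168). I'll enlarge the nest and the adapter.

Run:
```python
from h import *
im=cv2.imread("pics/t0.png")
a=cv2.resize(im[200:268,190:265],None,fx=7,fy=7,interpolation=cv2.INTER_CUBIC)
b=cv2.resize(im[185:230,385:460],None,fx=7,fy=7,interpolation=cv2.INTER_CUBIC)
c=np.vstack([a,b]);c=cv2.resize(c,None,fx=.75,fy=.75);print(a.shape,c.shape)
c=np.hstack([cv2.resize(a,(400,363)),cv2.resize(b,(400,240)) if 0 else np.vstack([cv2.resize(b,(400,240)),np.zeros((123,400,3),np.uint8)])])
cv2.imwrite("pics/c0.png",c) # scale 5.333; right origin (385,185)
```

```text
(476, 525, 3) (593, 394, 3)
```

View pics/c0.png

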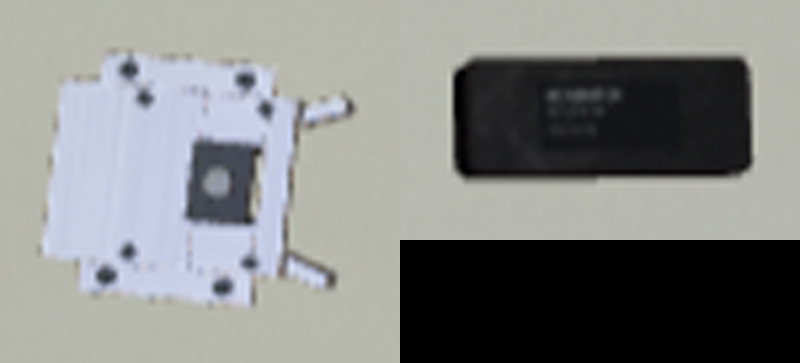

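Crop: bridge front edge runs from (300,100) to (278,275), back corners (62,80) and (42,257). The cheek tips are at (352,107) and (333,283). The adapter's top face spans about x 465–751, y 57–176.

Run:
```python
from h import *
s=16/3
N=lambda x,y,z:pix2w("top",190+(x+.5)/s-.5,200+(y+.5)/s-.5,z)[:2]
f1,f2,b1,b2=N(300,100,.045),N(278,275,.045),N(62,80,.045),N(42,257,.045)
print(f1,f2,b1,b2,"w",np.linalg.norm(f1-f2),np.linalg.norm(b1-b2),"l",np.linalg.norm(f1-b1),np.linalg.norm(f2-b2))
m=(f1+f2)/2; d=(b1+b2)/2-m; print("mouth",m,"heading",np.degrees(np.arctan2(d[1],d[0])), np.degrees(np.arctan2(*(f1-f2)[::-1])))
t1,t2=N(352,107,.03),N(333,283,.03);print("tips",t1,t2,(t1+t2)/2)
A=lambda x,y,z:pix2w("top",385+(x-400+.5)/s-.5,185+(y+.5)/s-.5,z)[:2]
c=[A(466,57,.034),A(751,57,.034),A(751,176,.034),A(466,178,.034)];print(np.round(c,4),np.mean(c,0))
im=cv2.imread("pics/t0.png")[185:230,385:460].max(2)<90
pts=np.argwhere(im)[:,::-1].astype(np.float32);print(cv2.minAreaRect(pts),pts.mean(0)+[385,185])
o=robot.get_obs();print(o["wrist_force"])
for n,p,z in(("bottle",(303,165),.134),("carton",(358,243),.019)):print(n,pix2w("top",*p,z))
```

```text
[0.5040238  0.10552025] [0.4178861  0.11586013] [0.51513141 0.22370221] [0.42783525 0.23223082] w 0.08675607786333922 0.08771178604336548 l 0.11870279366588049 0.11679522399713053
mouth [0.46095495 0.11069019] heading 84.87007460320491 -6.8449684611708195
tips [0.5011286  0.08210968] [0.41331486 0.09127432] [0.45722173 0.086692  ]
[[ 0.5626 -0.2975]
 [ 0.5611 -0.4407]
 [ 0.5013 -0.4384]
 [ 0.5017 -0.2959]] [ 0.53166325 -0.3681299 ]
((37.5, 21.5), (21.0, 55.0), 90.0) [422.47576141 206.5529995 ]
[-0.73479672  0.69816267 -0.38960401]
bottle [ 0.62813884 -0.05000779  0.134     ]
carton [ 0.43609443 -0.19216179  0.019     ]
```

Nest mouth is at about (0.460, 0.111), heading about 84.2°. The adapter's centre is at (0.532, −0.368), long axis about 89.6°. The measured sizes match the given ones: bridge 118 mm long, brick 143×60 mm. I'll grip the rear end and take it in heading first.

```bash
cat > go.py <<'E'
import sys
from h import *
from scipy.spatial.transform import Rotation as Ro
def rel(x,y,z,deg):
    o=robot.get_obs();w=o["orientation"];R=Ro.from_quat([w[1],w[2],w[3],w[0]])
    a=np.radians(deg);T=Ro.from_matrix(np.array([[np.cos(a),np.sin(a),0],[np.sin(a),-np.cos(a),0],[0,0,-1]]))
    print("t",round(o["time"],2),"p",np.round(o["tcp_pos"],4),"F",np.round(o["wrist_force"],1),"gap",round(o["finger_gap"],3),"grip",o["grasp_force"])
    print("shift",np.round(R.inv().apply(np.array([x,y,z])-o["tcp_pos"])/.5,4),"turn",np.round((R.inv()*T).as_rotvec(degrees=True)/30,4))
rel(*map(float,sys.argv[1:5]))
E
python3 go.py .532 -.427 .12 89.6
```

```text
t 0.1 p [ 0.1625 -0.5511  0.2306] F [-0.7  0.7 -0.4] gap 1.002 grip 0.0
shift [ 0.779  -0.0287  0.2212] turn [-2.6000e-03 -1.9000e-03 -2.4389e+00]
```

```bash
P='[0.779,-0.029,0.221,0,0,-1]'; python3 -m jog '[[0.779,-0.029,0.221,0,0,-1],[0.779,-0.029,0.221,0,0,-1],[0.779,-0.029,0.221,0,0,-1],[0.779,-0.029,0.221,0,0,-1],[0.779,-0.029,0.221,0,0,-1],[0.779,-0.029,0.221,0,0,-1],[0.779,-0.029,0.221,0,0,-1],[0.779,-0.029,0.221,0,0,-1],[0.779,-0.029,0.221,0,0,-1],[0.779,-0.029,0.221,0,0,-1]]' 1
python3 -m jog '[[0,0,0,0,0,-1],[0,0,0,0,0,-1],[0,0,0,0,0,-1],[0,0,0,0,0,-1],[0,0,0,0,0,-1]]'
python3 -m jog '[[0,0,0,0,0,-0.438],[0,0,0,0,0,-0.438],[0,0,0,0,0,-0.438],[0,0,0,0,0,-0.438]]'
python3 go.py .532 -.427 .03 89.6
python3 - <<'E'
from h import *
im=save("top","t1");cv2.imwrite("pics/c1.png",cv2.resize(im[150:270,370:490],None,fx=4,fy=4,interpolation=cv2.INTER_CUBIC))
E
```

```text
time: 1.1
tcp_pos: [0.5328, -0.4262, 0.1193]
orientation: [-0.001, 0.919, 0.395, -0.001]
wrist_force: [-0.8, 1.0, -0.0]
finger_gap: 1.002
grasp_force: 0.0
time: 1.6
tcp_pos: [0.5305, -0.4285, 0.1216]
orientation: [0.0, 0.786, 0.618, -0.0]
wrist_force: [-0.8, -0.0, 0.8]
finger_gap: 1.0
grasp_force: 0.0
time: 2.0
tcp_pos: [0.5314, -0.428, 0.1212]
orientation: [0.0, 0.711, 0.703, -0.0]
wrist_force: [-0.3, -1.3, -0.2]
finger_gap: 0.999
grasp_force: 0.0
t 2.0 p [ 0.5314 -0.428   0.1212] F [-0.3 -1.3 -0.2] gap 0.999 grip 0.0
shift [0.002  0.0011 0.1824] turn [ 0.0001  0.0007 -0.0078]
```

View pics/c1.png

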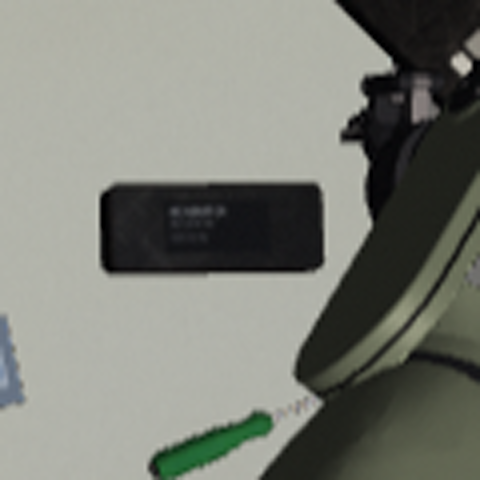

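Run:
```python
from h import *
p=robot.get_obs()["tcp_pos"]
for d in(-.05,0,.05):
  for z in (.02,.10):
    print(d,z,(w2pix("top",p+[d,0,z])-[370,150])*4)
im=save("scene","s1");u,v=map(int,w2pix("scene",p));print(u,v);cv2.imwrite("pics/cs1.png",cv2.resize(im[90:250,300:500],None,fx=4,fy=3.75,interpolation=cv2.INTER_CUBIC))
```

```text
-0.05 0.02 [363.34893626 292.77889962]
-0.05 0.1 [414.48367098 286.21230409]
0 0.02 [360.01505523 209.75549462]
0 0.1 [410.60313451 195.75232887]
0.05 0.02 [356.71056513 127.46401001]
0.05 0.1 [406.75987074 106.16122532]
390 130
```

View pics/cs1.png

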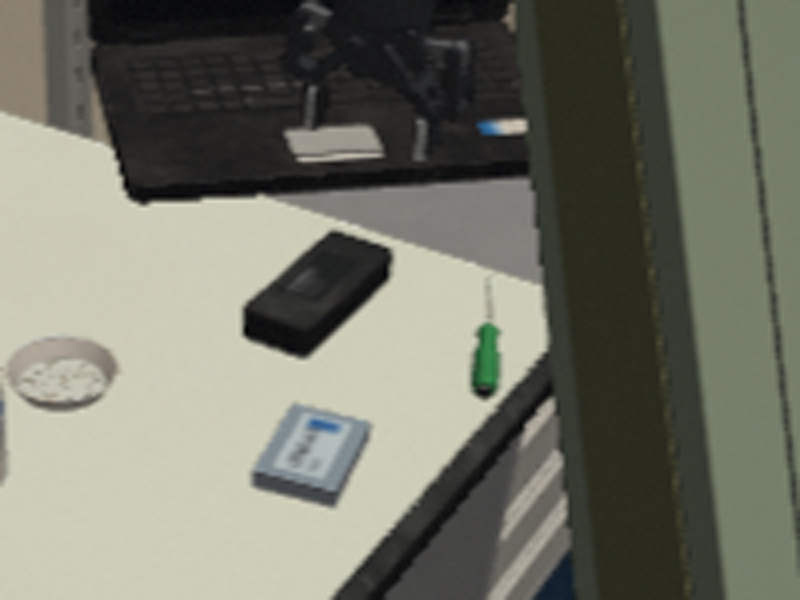

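The fingertips are at crop (310,125) and (420,155), and their midpoint matches the projected TCP. They straddle the brick's rear end, so I'll descend and grip.

```bash
python3 -m jog '[[0,0,0.1,0,0,0],[0.002,0.001,0.18,0,0,0],[0.002,0.001,0.22,0,0,0],[0.002,0.001,0.242,0,0,0],[0.002,0.001,0.242,0,0,0],[0.002,0.001,0.242,0,0,0]]'
python3 -m jog '[[0,0,0,0,0,0],[0,0,0,0,0,0],[0,0,0,0,0,0],[0,0,0,0,0,0],[0,0,0,0,0,0],[0,0,0,0,0,0],[0,0,0,0,0,0],[0,0,0,0,0,0]]' 0 100
python3 -m jog '[[0,0,-0.01,0,0,0],[0,0,-0.02,0,0,0],[0,0,-0.02,0,0,0]]'
python3 go.py .532 -.06 .01 89.6
```

```text
time: 2.7
tcp_pos: [0.5334, -0.4271, 0.0011]
orientation: [0.001, 0.71, 0.704, 0.0]
wrist_force: [0.6, -0.0, 0.6]
finger_gap: 0.997
grasp_force: 0.0
time: 3.5
tcp_pos: [0.5336, -0.4275, 0.0021]
orientation: [0.002, 0.71, 0.705, -0.0]
wrist_force: [-1.3, -0.5, 5.8]
finger_gap: 0.687
grasp_force: 108.5
time: 3.8
tcp_pos: [0.5328, -0.4266, 0.0103]
orientation: [0.0, 0.71, 0.704, 0.0]
wrist_force: [0.6, 0.8, -3.5]
finger_gap: 0.683
grasp_force: 107.3
t 3.8 p [ 0.5328 -0.4266  0.0103] F [ 0.6  0.8 -3.5] gap 0.683 grip 107.31227159500122
shift [ 7.331e-01 -7.200e-03  2.000e-04] turn [ 0.0012  0.0011 -0.001 ]
```

```bash
python3 -m jog '[[0.08,0,0,0,0,0],[0.17,-0.002,0,0,0,0],[0.27,-0.003,0,0,0,0],[0.37,-0.004,0,0,0,0],[0.47,-0.005,0,0,0,0],[0.57,-0.006,0,0,0,0],[0.65,-0.007,0,0,0,0],[0.71,-0.007,0,0,0,0],[0.733,-0.007,0,0,0,0],[0.733,-0.007,0,0,0,0]]'
python3 go.py .443 -.056 .0102 84.2
```

```text
time: 4.8
tcp_pos: [0.5318, -0.0588, 0.0097]
orientation: [-0.0, 0.709, 0.705, -0.0]
wrist_force: [-0.4, -0.1, -3.9]
finger_gap: 0.682
grasp_force: 107.6
t 4.8 p [ 0.5318 -0.0588  0.0097] F [-0.4 -0.1 -3.9] gap 0.682 grip 107.61783957481384
shift [ 0.0047 -0.1775 -0.0009] turn [-0.0009  0.0003  0.1842]
```

```bash
python3 -m jog '[[0.005,-0.06,0,0,0,0.06],[0.005,-0.12,0,0,0,0.12],[0.005,-0.16,0,0,0,0.184],[0.005,-0.1775,0,0,0,0.184],[0.005,-0.1775,0,0,0,0.184],[0.005,-0.1775,0,0,0,0.184]]'
python3 go.py .443 -.056 .0025 84.2
python3 - <<'E'
from h import *
im=save("top","t2");cv2.imwrite("pics/c2.png",cv2.resize(im[190:280,190:310],None,fx=6,fy=6,interpolation=cv2.INTER_CUBIC))
E
```

```text
time: 5.4
tcp_pos: [0.4451, -0.0576, 0.0102]
orientation: [0.001, 0.743, 0.669, 0.001]
wrist_force: [1.1, 0.3, -2.5]
finger_gap: 0.687
grasp_force: 108.1
t 5.4 p [ 0.4451 -0.0576  0.0102] F [ 1.1  0.3 -2.5] gap 0.687 grip 108.1408417224884
shift [ 0.0028 -0.0045  0.0153] turn [ 0.0057  0.0006 -0.006 ]
```

View pics/c2.png

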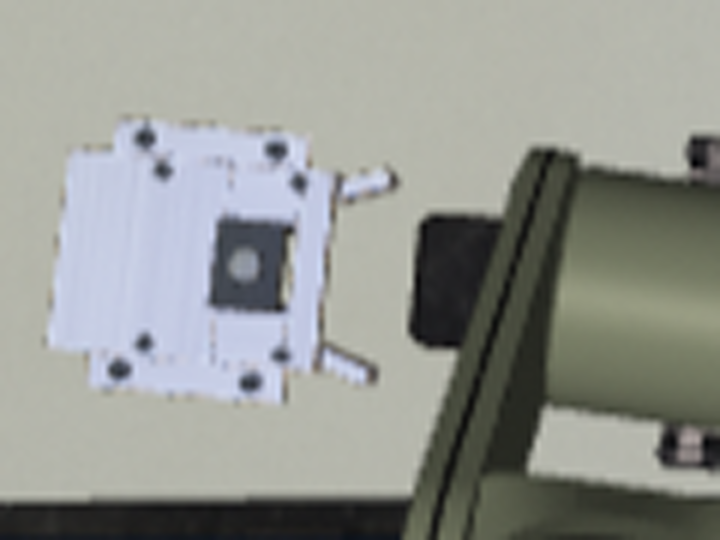

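The brick's front edge runs from (425,215) to (410,345), midpoint (418,280). The nest axis extended to that column is at about row 280, so the brick is on axis and parallel to within a degree. I'll lower it and enter.

```bash
python3 -m jog '[[0,0,0.008,0,0,0],[0,0,0.015,0,0,0],[0,0,0.016,0,0,0],[0,0,0.016,0,0,0]]'
python3 -m jog '[[0.012,0,0,0,0,0],[0.024,0,0,0,0,0],[0.036,0,0,0,0,0],[0.048,0,0,0,0,0],[0.06,0,0,0,0,0],[0.07,0,0,0,0,0],[0.07,0,0,0,0,0]]'
python3 go.py .46 .111 .0025 84.2
```

```text
time: 5.85
tcp_pos: [0.4441, -0.0569, 0.0021]
orientation: [0.001, 0.743, 0.67, 0.0]
wrist_force: [-1.7, -0.6, 3.6]
finger_gap: 0.687
grasp_force: 109.0
time: 6.55
tcp_pos: [0.4476, -0.0211, 0.0021]
orientation: [0.0, 0.743, 0.67, 0.001]
wrist_force: [1.2, 0.4, 4.9]
finger_gap: 0.689
grasp_force: 109.1
t 6.55 p [ 0.4476 -0.0211  0.0021] F [1.2 0.4 4.9] gap 0.689 grip 109.09650921821594
shift [ 0.2653 -0.0027 -0.0007] turn [ 0.0032 -0.0009 -0.0039]
```

```bash
python3 -m jog '[[0.008,0,0,0,0,0],[0.016,0,0,0,0,0],[0.024,0,0,0,0,0],[0.032,0,0,0,0,0],[0.036,0,0,0,0,0]]' | egrep 'pos|wrist'
python3 -m jog '[[0.006,0,0,0,0,0],[0.012,0,0,0,0,0],[0.018,0,0,0,0,0],[0.018,0,0,0,0,0]]' | egrep 'pos|wrist'
```

```text
tcp_pos: [0.4492, -0.0043, 0.0021]
wrist_force: [0.1, -6.7, 6.2]
tcp_pos: [0.45, 0.0044, 0.0021]
wrist_force: [-0.7, -7.6, 5.0]
```

```bash
python3 -m jog '[[0.006,0,0,0,0,0],[0.012,0,0,0,0,0],[0.018,0,0,0,0,0],[0.024,0,0,0,0,0],[0.024,0,0,0,0,0]]' | egrep 'pos|wrist'
python3 -m jog '[[0.006,0,0,0,0,0],[0.012,0,0,0,0,0],[0.018,0,0,0,0,0],[0.018,0,0,0,0,0]]' | egrep 'time|pos|wrist|gap'
```

```text
tcp_pos: [0.4512, 0.0159, 0.0021]
wrist_force: [-0.3, -8.6, 4.8]
time: 8.35
tcp_pos: [0.4521, 0.0249, 0.0021]
wrist_force: [-0.7, -9.1, 6.5]
finger_gap: 0.685
```

```bash
python3 -m jog '[[0.006,0,0,0,0,0],[0.012,0,0,0,0,0],[0.018,0,0,0,0,0],[0.018,0,0,0,0,0]]' | egrep 'pos|wrist'
python3 -m jog '[[0.003,0,0,0,0,0],[0.005,0,0,0,0,0]]' | egrep 'pos|wrist'
python3 -m jog '[[0.003,0,0,0,0,0],[0.005,0,0,0,0,0]]' | egrep 'pos|wrist'
```

```text
tcp_pos: [0.453, 0.0338, 0.0021]
wrist_force: [-0.8, -9.6, 7.1]
tcp_pos: [0.4532, 0.0359, 0.0021]
wrist_force: [-0.7, -12.1, 6.2]
tcp_pos: [0.4535, 0.0384, 0.0021]
wrist_force: [-0.7, -12.4, 6.4]
```

```bash
python3 -m jog '[[0.002,0,0,0,0,0],[0.004,0,0,0,0,0]]' | egrep 'pos|wrist'
python3 -m jog '[[0.002,0,0,0,0,0],[0.004,0,0,0,0,0]]' | egrep 'pos|wrist'
python3 -m jog '[[0.002,0,0,0,0,0],[0.004,0,0,0,0,0]]' | egrep 'pos|wrist'
```

```text
tcp_pos: [0.4537, 0.0403, 0.0021]
wrist_force: [-1.3, -12.6, 6.8]
tcp_pos: [0.4539, 0.0423, 0.0021]
wrist_force: [-0.2, -12.7, 7.4]
tcp_pos: [0.454, 0.0443, 0.0021]
wrist_force: [-0.8, -12.0, 7.4]
```

```bash
ck(){ python3 -c "
import sys
t=sys.stdin.read();L=dict(l.split(': ',1) for l in t.strip().splitlines());f=eval(L['wrist_force']);print(L['time'],L['tcp_pos'],f);sys.exit(abs(f[1])>15.5)"; }
python3 -m jog '[[0.001,0,0,0,0,0],[0.002,0,0,0,0,0]]' | ck &&
python3 -m jog '[[0.001,0,0,0,0,0],[0.002,0,0,0,0,0]]' | ck &&
python3 -m jog '[[0.001,0,0,0,0,0],[0.002,0,0,0,0,0]]' | ck &&
python3 -m jog '[[0.001,0,0,0,0,0],[0.002,0,0,0,0,0]]' | ck &&
python3 -m jog '[[0.001,0,0,0,0,0],[0.002,0,0,0,0,0]]' | ck &&
python3 -m jog '[[0.001,0,0,0,0,0],[0.002,0,0,0,0,0]]' | ck &&
python3 -m jog '[[0.001,0,0,0,0,0],[0.002,0,0,0,0,0]]' | ck &&
python3 -m jog '[[0.001,0,0,0,0,0],[0.002,0,0,0,0,0]]' | ck
```

```text
9.95 [0.4542, 0.0453, 0.0021] [0.4, -12.5, 5.9]
10.15 [0.4542, 0.0462, 0.0021] [-0.8, -12.9, 6.1]
10.35 [0.4544, 0.0472, 0.0021] [-1.5, -12.5, 6.5]
10.55 [0.4545, 0.0482, 0.0021] [0.2, -13.1, 7.2]
10.75 [0.4545, 0.0492, 0.0021] [-0.4, -12.9, 6.2]
10.95 [0.4547, 0.0502, 0.0021] [-0.3, -12.3, 5.5]
11.15 [0.4547, 0.0512, 0.0021] [-0.2, -13.0, 6.7]
11.35 [0.4549, 0.0522, 0.0021] [0.1, -12.4, 6.9]
```

Leading end is now near nest x = 73 and still sliding. Continuing the same way.

```bash
ck(){ python3 -c "
import sys
t=sys.stdin.read();L=dict(l.split(': ',1) for l in t.strip().splitlines());f=eval(L['wrist_force']);print(L['time'],L['tcp_pos'],f);sys.exit(abs(f[1])>16)"; }
python3 -m jog '[[0.001,0,0,0,0,0],[0.002,0,0,0,0,0]]' | ck &&
python3 -m jog '[[0.001,0,0,0,0,0],[0.002,0,0,0,0,0]]' | ck &&
python3 -m jog '[[0.001,0,0,0,0,0],[0.002,0,0,0,0,0]]' | ck &&
python3 -m jog '[[0.001,0,0,0,0,0],[0.002,0,0,0,0,0]]' | ck &&
python3 -m jog '[[0.001,0,0,0,0,0],[0.002,0,0,0,0,0]]' | ck &&
python3 -m jog '[[0.001,0,0,0,0,0],[0.002,0,0,0,0,0]]' | ck &&
python3 -m jog '[[0.001,0,0,0,0,0],[0.002,0,0,0,0,0]]' | ck &&
python3 -m jog '[[0.001,0,0,0,0,0],[0.002,0,0,0,0,0]]' | ck &&
python3 -m jog '[[0.001,0,0,0,0,0],[0.002,0,0,0,0,0]]' | ck &&
python3 -m jog '[[0.001,0,0,0,0,0],[0.002,0,0,0,0,0]]' | ck
```

```text
11.55 [0.455, 0.0532, 0.0021] [-0.1, -13.0, 6.8]
11.75 [0.4551, 0.0542, 0.0021] [-1.0, -11.8, 6.9]
11.95 [0.4552, 0.0552, 0.0021] [-0.3, -11.8, 7.2]
12.15 [0.4553, 0.0562, 0.0021] [-0.6, -11.9, 6.8]
12.35 [0.4553, 0.0571, 0.0021] [-0.7, -11.9, 6.1]
12.55 [0.4554, 0.0581, 0.0021] [-0.8, -12.2, 6.7]
12.75 [0.4555, 0.0591, 0.0021] [-0.1, -12.9, 6.1]
12.95 [0.4556, 0.06, 0.0021] [-0.4, -13.1, 6.2]
13.15 [0.4557, 0.061, 0.0021] [0.2, -12.7, 6.7]
13.35 [0.4558, 0.0619, 0.0021] [-0.1, -13.6, 6.7]
```

```bash
ck(){ python3 -c "
import sys
t=sys.stdin.read();L=dict(l.split(': ',1) for l in t.strip().splitlines());f=eval(L['wrist_force']);print(L['time'],L['tcp_pos'],f);sys.exit(abs(f[1])>16.5)"; }
python3 -m jog '[[0.001,0,0,0,0,0],[0.002,0,0,0,0,0]]' | ck &&
python3 -m jog '[[0.001,0,0,0,0,0],[0.002,0,0,0,0,0]]' | ck &&
python3 -m jog '[[0.001,0,0,0,0,0],[0.002,0,0,0,0,0]]' | ck &&
python3 -m jog '[[0.001,0,0,0,0,0],[0.002,0,0,0,0,0]]' | ck &&
python3 -m jog '[[0.001,0,0,0,0,0],[0.002,0,0,0,0,0]]' | ck &&
python3 -m jog '[[0.001,0,0,0,0,0],[0.002,0,0,0,0,0]]' | ck
```

```text
13.55 [0.4559, 0.0629, 0.0021] [-0.2, -13.7, 6.8]
13.75 [0.456, 0.0639, 0.0021] [0.4, -13.8, 7.2]
13.95 [0.4561, 0.0646, 0.0021] [-0.3, -18.2, 7.5]
```

```bash
python3 -m jog '[[0.001,0,0,0,0,0],[0.001,0,0,0,0,0]]' | egrep 'pos|wrist'
```

```text
tcp_pos: [0.4561, 0.0647, 0.0021]
wrist_force: [-0.5, -17.1, 7.7]
```

```bash
python3 -m jog '[[0.001,0,0,0,0,0],[0.002,0,0,0,0,0]]' | egrep 'pos|wrist'; python3 -m jog '[[0,0,0,0,0,0]]' | egrep 'pos|wrist'
```

```text
tcp_pos: [0.4561, 0.0649, 0.0021]
wrist_force: [0.4, -25.6, 8.1]
tcp_pos: [0.4561, 0.0649, 0.0021]
wrist_force: [-0.3, -22.1, 7.6]
```

It has come up solid: 1 mm commanded gave 0.2 mm of travel and about 24 N. I'll let go, go up and back, and look.

```bash
python3 -m jog '[[0,0,0,0,0,0],[0,0,0,0,0,0],[0,0,0,0,0,0],[0,0,0,0,0,0],[0,0,0,0,0,0],[0,0,0,0,0,0]]' 1
python3 -m jog '[[-0.003,0,-0.02,0,0,0],[-0.003,0,-0.06,0,0,0],[-0.01,0,-0.14,0,0,0],[-0.05,0,-0.24,0,0,0],[-0.14,0,-0.32,0,0,0],[-0.24,0,-0.34,0,0,0],[-0.34,0,-0.34,0,0,0],[-0.44,0,-0.34,0,0,0],[-0.5,0,-0.34,0,0,0],[-0.5,0,-0.34,0,0,0]]'
python3 - <<'E'
from h import *
im=save("top","t3");cv2.imwrite("pics/c3.png",cv2.resize(im[140:280,190:380],None,fx=4,fy=4,interpolation=cv2.INTER_CUBIC))
E
```

```text
time: 15.05
tcp_pos: [0.4561, 0.0683, 0.0017]
orientation: [-0.0, 0.743, 0.67, -0.0]
wrist_force: [0.5, -0.2, -0.8]
finger_gap: 1.003
grasp_force: 0.0
time: 16.05
tcp_pos: [0.4299, -0.1849, 0.1728]
orientation: [0.001, 0.745, 0.667, -0.0]
wrist_force: [1.0, 0.1, -0.8]
finger_gap: 1.002
grasp_force: 0.0
```

View pics/c3.png

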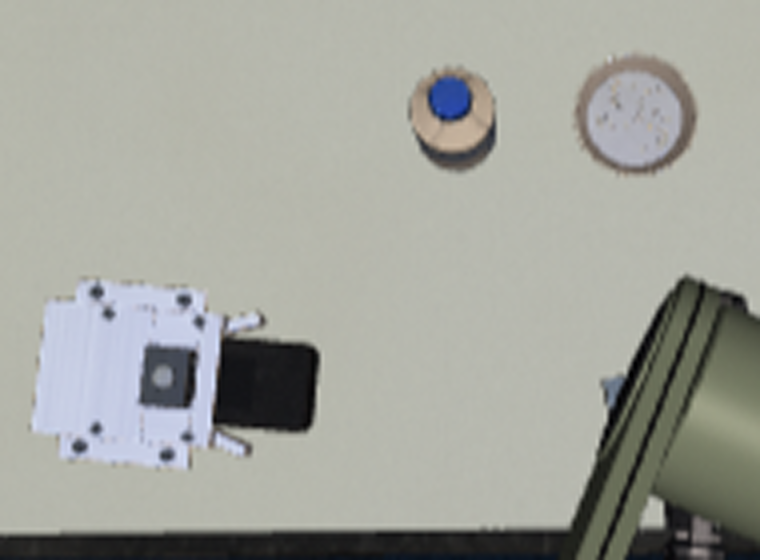

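The picture shows the brick straight in the nest, with its rear edge at crop x≈318, and the bottle and dish undisturbed. A quick depth check before handing in.

Run:
```python
from h import *
a=np.radians(84.2);d=np.array([np.cos(a),np.sin(a)])
for p in((320,345),(312,431)):
    w=pix2w("top",190+(p[0]+.5)/4-.5,140+(p[1]+.5)/4-.5,.034)[:2];print((w-[.4605,.1107])@d)
```

```text
-0.06399572967064317
-0.0645086884669234
```

```bash
python3 -c "
from workcell import robot
print(robot.finish_job())"
```

```text
the job is handed in; nothing more can be done
None
```

The brick is in the nest: I slid it under the roller until it came up solid at about 25 N, released it at about 15 s, and handed the job in. The last picture puts its leading end near nest x = 81 mm, and the push force rose slightly just before the stop, as the contact spring should cause. The bottle was seen undisturbed; the arm mostly hid the carton in that view, but nothing was moved near it.

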